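# Draw the gate bolt of a guarded fruit chute with a reach hook

### The arm

A 7-joint arm with a two-finger parallel gripper is mounted at the origin on a cart in front of the work surface, level with it; the furniture and walls round the work are solid. World frame = base frame: x ahead of the robot, y to its left, z up, the work surface at z = 0. Lengths are in m, angles in rad, forces in N, time in s.
With the tool pointing down it reaches from about 0.4 to 0.875 m from the base axis. Payload 6.5 kg.
Tool frame: the origin (TCP) lies on the centre line of the jaws, within the pads' length; the fingertips stand 25 mm ahead of it and the grasp point (between the pads) lies 6 mm ahead of it (tip_reach is the distance from the TCP to the fingertips, in m); y points along the fingers, z is the direction in which the jaws open and shut, and the axes are right-handed (so a half turn about y gives the same grasp; the last joint's range is limited). The gripper opens to 85 mm and grips with 20 to 120 N. Pads are 22 mm wide; open, the fingers measure 114 mm over their backs; the gripper's body (76 mm by 85 mm) begins 54 mm behind the grasp point. The pads swing forward as they close: fully open they stand 13 mm farther back than shut.
Start: joints at [-1.242, 0.536, -0.004, 1.538, 0.003, 1.067, -0.071], TCP at [0.25, 0.6, 0.256] pointing down, gripper open.
Joint ranges: [-2.7, 2.7], [-0.37, 2.16], [-1.27, 1.26], [0.24, 2.4], [-1.31, 4.45], [0.19, 1.91], [-2.76, 2.76]. Speed limits (rad/s): [2.39, 2.39, 3.14, 3.14, 3.14, 3.14, 3.14].

### API

Orientations are given as a unit quaternion [x, y, z, w].
In Python, from workcell import * gives the robot as it stands.
- The arm moves only by the tool apply_moves, never from a script. Its argument "targets" is a list that holds one entry, the list of rows, each a list of 4 numbers: the shift along the tool's x, y, z in cm, then the turn about the tool's y in rad. A call has 1 to 5 rows; each row is the pose to reach, as a shift and turn from the pose commanded when the call began, along the tool's axes at that moment; what a row does not reach only later rows make up. A row lasts 1/12 s, in which the tool goes at most 41.7 mm and 7.16 degrees, less where a joint would pass 70% of its speed; a pose out of reach is approached as far as the arm can. A call with a gripper value outside its range is refused whole. "hand" is the finger opening in cm, from 0 to 8.54, set as the call begins (left out, the last holds). The fingers move at their own pace and stop on an object; "newtons" is the grip in N (left out, the last holds). Time passes only in rows, so rows that repeat a pose let the fingers close. It gives the time, the measured TCP pose, the force and the opening at its end, in the units of the state.
- get_obs(): the state, without advancing time (a new reading comes with each control period).
- snapshot(name): name is "scene" or "side" or "wrist"; returns (picture, depth): 480x640x3 uint8, red, green, blue; 480x640 float32, m along the optical axis (not along the pixel's ray), 0 where there is no reading.
- camera_model(name): a dict with "K" (3x3 intrinsics, pixels), "camera_from_world" (4x4, takes a point from world to camera coordinates); the wrist camera has in their place "mount" (4x4, takes a point from camera to tool coordinates, whose origin is the TCP and whose axes are the tool frame's). Camera axes: x right, y down, z forward; pixel columns grow to the right and rows downward; lengths in m; the calibration is good to about 2 mm. A picture is of the moment at which its call begins: read the wrist's pose just before it. camera_model takes no time and is no camera call.
- hand_in(): hands the job in, once; it reports no verdict.
The state is a dict: "t": time; "joint_positions": joint angles; "joint_vel": joint speeds; "joint_efforts": joint torques, N m; "eef_pos": TCP position; "tcp_rot": TCP orientation; "force": force on the tool from outside, world axes, zero at the start; "wrist_torque": the same for the moment, N m; "grip_width": finger opening in m.
Only numpy, scipy, OpenCV 4.12 (cv2) and the standard library are available. Lean on these libraries where they do the work, as an engineer would, in place of code of your own. Each camera call takes 0.05 s, during which the arm holds its last target.

### The job

Three loquats wait behind the gate in the guarded chute: take the reach hook from its rest, put it through the slot in the guard's front and draw the gate bolt with it, feeling your way until the gate drops and the fruit rolls into the catch pan, and never pulling on the bolt with more than 20 N. Move the bolt with the hook only and leave it drawn, then lay the hook back on its rest. Leave the tape, the cards and the sticker roll where they are.

Things in the scene. Friction and masses are not known exactly. Their poses are not given: they have to be found in the camera images.
- guard: fixed guard tunnel 275 x 185 x 194 mm, clear sides and roof, grey sheet front 3 mm thick. Origin on the table in the plane of the front, at the middle of the 70 mm wide fruit lane; +x runs into the tunnel, +y left when looking in, z up. A steel chute inside slopes down to the front at 20 degrees (floor 36 mm high at x = 0). Bolt bay left of the lane, y = 45 to 95 mm; roof underside z = 190 mm
- slot (a point): middle of the slot in the guard's front for the hook: 89 mm wide (guard y -4 to 85 mm), 50 mm high (z 108 to 158 mm); axes as the guard's. Behind it, above z = 127 mm and up to 110 mm deep, all is free but the bolt's post
- bolt_post (a point): a point on the bolt's upright finger post: a steel pin, 9 mm in diameter, with a small cap, free to hook from z = 112 to 147 mm; this point is at z = 131 mm, at guard y = 66 mm, and 85 mm behind the guard's front when the bolt is fully in. It moves with the bolt; axes as the guard's
- bolt (a joint): draw of the bolt towards the guard's front (guard -x), in m: 0 fully in; starts at 0 to 0.004, stays where left, drags with 4 to 6 N. The gate rests on its nose and lets go at a draw between 0.016 and 0.049 that nobody can measure (the chute lifts out and sits differently each time); 2.5 mm later the bolt's hub meets a sprung buffer, 9 N more per mm, solid after 8 mm
- hook: reach hook: black flat-sided handle 22 mm wide (its y), 26 mm high (z), from x = -85 to 45 mm, then an 8 mm round steel rod; its end is bent square to +y, the bent part 8 mm thick with its axis at x = 179 mm, reaching to y = 29 mm, so the pulling face is at x = 175 mm. Origin on the handle's axis near the balance point, the place to grip; +x to the hooked end, z up. 150 g
- hook_rest: fixed steel rest with two open saddles, one under the rear of the handle (x = -62 mm, 29 mm wide), one under the rod (x = 100 mm, 15 mm wide), each 10 mm long, with flared mouths up to z = 70 mm. Origin on the table below the lying hook's origin, +x along the lying hook to its hooked end; the hook's axis lies 50 mm above the table
- catch_pan: fixed open steel pan before the guard's front with a padded floor that slopes gently away from the chute, 166 x 110 mm, walls 47 mm high; origin under its middle, axes as the guard's, 88 mm before the guard's front
- fruit_1: ripe loquat, about 40 mm thick and 63 mm long, loose; waits across the chute behind the gate, number 1 from the gate; origin on its skin
- fruit_2: ripe loquat, about 40 mm thick and 63 mm long, loose; waits across the chute behind the gate, number 2 from the gate; origin on its skin
- fruit_3: ripe loquat, about 40 mm thick and 63 mm long, loose; waits across the chute behind the gate, number 3 from the gate; origin on its skin
- fruit_1_centre (a point): the middle of fruit_1
- fruit_2_centre (a point): the middle of fruit_2
- fruit_3_centre (a point): the middle of fruit_3
- tape: an upright roll of brown tape, 92 mm across and 48 mm high, loose on the table, not to be moved; origin under its middle
- cards: a stack of grey cards, 65 x 90 x 21 mm, loose on the table, not to be moved; origin under its middle
- sticker_roll: a small roll of stickers, 53 mm across and 29 mm high, loose on the table, not to be moved; origin under its middle

How it is judged:
By the outcome, as a careful person would: the job done as asked, in the order asked, and still so for the second after the job is handed in, with the robot touching nothing.
It also fails if it takes over 61 s, if anything falls off the work surface, if the arm or the gripper's body presses on something with over 40 N, if the wrist force passes 120 N, or if a joint passes its speed limit or range.

## Working session

There is one attempt and no reset: what is moved stays moved. The work goes in short steps, Python scripts to look and compute and a tool call to move; the robot and the scene stay as the last step left them, time stands still between calls to the robot, and variables do not carry over. Pictures are saved under pics/ and viewed, and the job is handed in when it is done.

Besides the shell and the picture viewer there is one more tool, called as name([rows], argument=value, ...), one row to a line, values as JSON. apply_moves: Moves the arm, as the interface text tells. Its arguments: {"type":"object","properties":{"targets":{"type":"array","items":{"type":"array","items":{"type":"array","items":{"type":"number"}}}},"hand":{"type":"number"},"newtons":{"type":"number"}},"required":["targets"]}

```bash
ls; mkdir -p pics; python3 - <<'E'
from workcell import *
import cv2,numpy as np
o=get_obs();print(o)
for n in ["scene","side","wrist"]:
    p,d=snapshot(n);cv2.imwrite(f"pics/{n}0.png",p[:,:,::-1]);np.save(f"{n}0.npy",d);m=camera_model(n);print(n,m)
E
```

```text
pics
{'t': 0.0, 'joint_positions': array([-1.24222304,  0.53718642, -0.00442005,  1.53890409,  0.00261642,
        1.06728962, -0.07118279]), 'joint_vel': array([-0.00052957,  0.00011365,  0.00050978, -0.00023011,  0.00034981,
        0.00010258, -0.00148713]), 'joint_efforts': array([-3.73999810e-04, -5.83415401e+01,  1.04830943e+00, -2.59103733e+01,
        1.22693295e-02,  9.52540868e-03, -4.67930846e-06]), 'eef_pos': array([0.24978648, 0.59943438, 0.25538804]), 'tcp_rot': array([ 0.69400801, -0.13871024,  0.13857109, -0.69275567]), 'force': array([-0.14196664, -0.1925971 ,  0.30348553]), 'wrist_torque': array([-0.0019099 , -0.03204199, -0.00935761]), 'grip_width': 0.08559734651750749}
scene {'K': array([[605.16158313,   0.        , 320.56061196],
       [  0.        , 605.16158313, 238.81539883],
       [  0.        ,   0.        ,   1.        ]]), 'camera_from_world': array([[-0.60369042, -0.7969422 ,  0.02100026,  0.34019913],
       [-0.53063222,  0.38202036, -0.75663062,  0.33703444],
       [ 0.59496834, -0.46791407, -0.65350524,  1.28072057],
       [ 0.        ,  0.       
[... 282 characters left out ...]
     [-0.08780751,  0.39030854, -0.91648736,  0.1385172 ],
       [ 0.25833153, -0.87964219, -0.39936754,  1.32846475],
       [ 0.        ,  0.        ,  0.        ,  1.        ]])}
wrist {'K': array([[362.54114342,   0.        , 322.1165912 ],
       [  0.        , 362.54114342, 233.78611463],
       [  0.        ,   0.        ,   1.        ]]), 'mount': array([[ 3.99828908e-05,  9.49444367e-01,  3.13935331e-01,
        -8.13204261e-02],
       [-1.06854091e-05, -3.13935330e-01,  9.49444368e-01,
        -1.18329855e-01],
       [ 9.99999999e-01, -4.13160579e-05, -2.40684049e-06,
         1.93169192e-05],
       [ 0.00000000e+00,  0.00000000e+00,  0.00000000e+00,
         1.00000000e+00]])}
```

View pics/scene0.png

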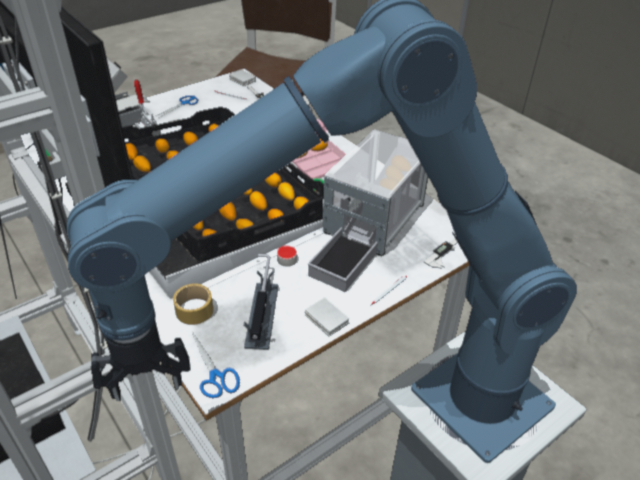

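View pics/side0.png

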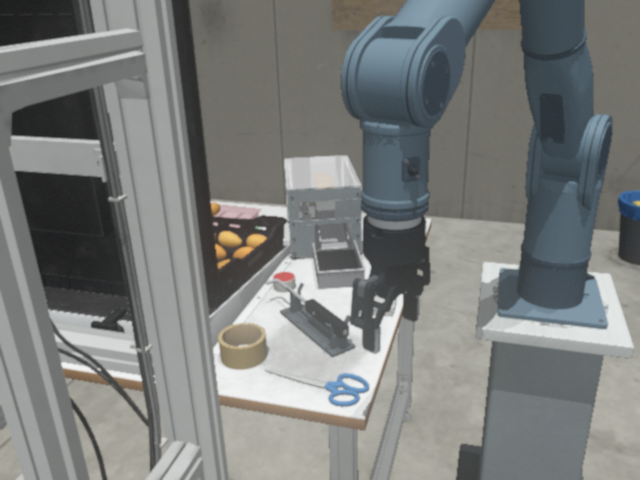

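View pics/wrist0.png

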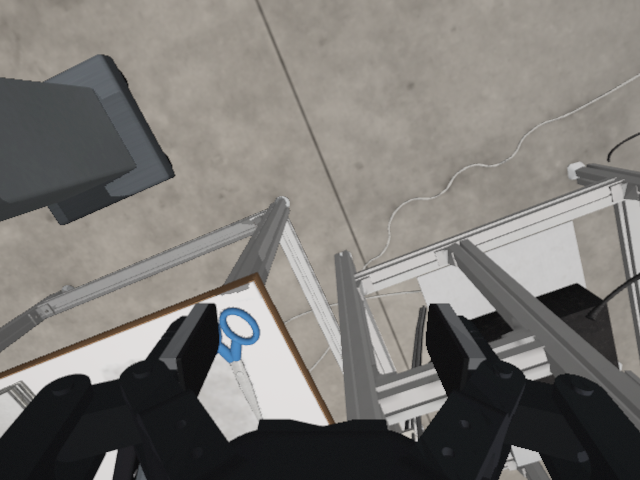

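```bash
python3 - <<'E'
import cv2
a=cv2.imread("pics/scene0.png");cv2.imwrite("pics/s_crop.png",cv2.resize(a[120:400,160:470],None,fx=2.5,fy=2.1,interpolation=cv2.INTER_CUBIC)[:600,:800])
cv2.imwrite("pics/s_crop.png",cv2.resize(a[230:370,160:360],None,fx=4,fy=4,interpolation=cv2.INTER_CUBIC))
cv2.imwrite("pics/s_crop2.png",cv2.resize(a[120:270,300:450],None,fx=4,fy=4,interpolation=cv2.INTER_CUBIC))
a=cv2.imread("pics/side0.png");cv2.imwrite("pics/d_crop.png",cv2.resize(a[150:375,210:410],None,fx=2.66,fy=2.66,interpolation=cv2.INTER_CUBIC))
E
```

```text
(no output)
```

View pics/s_crop.png

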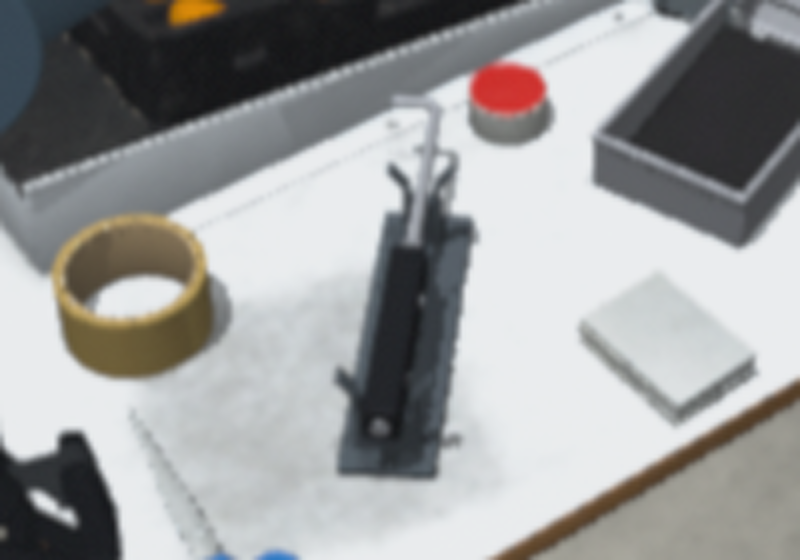

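View pics/s_crop2.png

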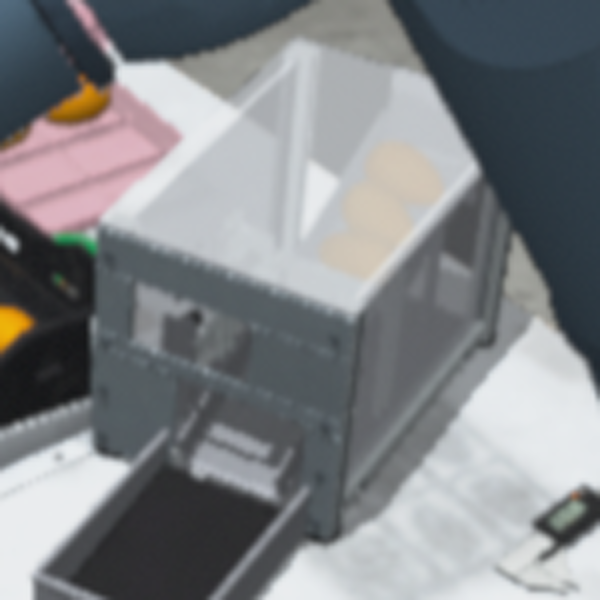

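View pics/d_crop.png

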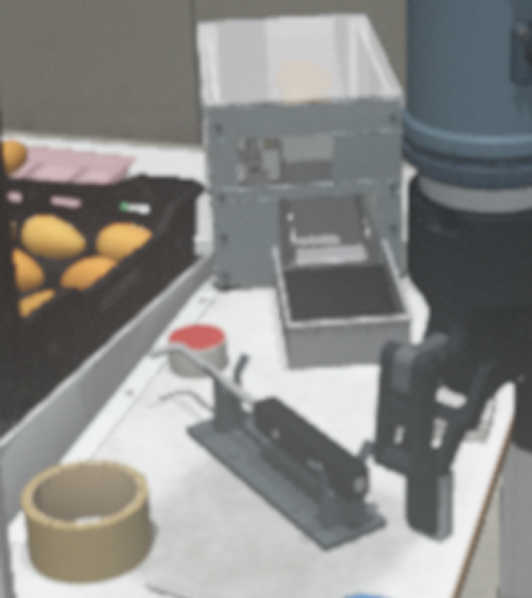

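```bash
cat > h.py <<'E'
from workcell import *
import cv2,numpy as np
from scipy.spatial.transform import Rotation as R
def cam(n,obs=None):
    m=camera_model(n);K=m["K"]
    if n=="wrist":
        T=np.eye(4);T[:3,:3]=R.from_quat(obs["tcp_rot"]).as_matrix();T[:3,3]=obs["eef_pos"];W=T@m["mount"]
    else: W=np.linalg.inv(m["camera_from_world"])
    return K,W
def ray(n,u,v,obs=None):
    K,W=cam(n,obs);d=W[:3,:3]@np.array([(u-K[0,2])/K[0,0],(v-K[1,2])/K[1,1],1]);return W[:3,3],d
def onz(n,u,v,z,obs=None):
    c,d=ray(n,u,v,obs);return c+d*(z-c[2])/d[2]
def dep(n,u,v,D,obs=None):
    c,d=ray(n,u,v,obs);return c+d*D[int(round(v)),int(round(u))]
def proj(n,p,obs=None):
    K,W=cam(n,obs);q=np.linalg.inv(W)@np.append(p,1);return (K@q[:3]/q[2])[:2]
def tri(a,b):
    (c1,d1),(c2,d2)=a,b;d1=d1/np.linalg.norm(d1);d2=d2/np.linalg.norm(d2)
    A=np.stack([d1,-d2],1);s=np.linalg.lstsq(A,c2-c1,rcond=None)[0];p,q=c1+d1*s[0],c2+d2*s[1];return (p+q)/2,np.linalg.norm(p-q)
E
python3 - <<'E'
from h import *
np.set_printoptions(precision=4,suppress=True)
ds=np.load("scene0.npy");dd=np.load("side0.npy")
s=lambda x,y:(160+x/4,230+y/4); g=lambda x,y:(300+x/4,120+y/4); e=lambda x,y:(210+x/2.66,150+y/2.66)
# guard front corners: top z=.194
for nm,a,b,z in [("TL",g(100,228),e(207,108),.194),("TR",g(360,315),e(402,97),.194),("BR",g(335,540),None,0),("BL",g(97,450),e(220,285),0)]:
    print(nm,onz("scene",*a,z), dep("scene",a[0]+(2 if nm[1]=="L" else -2),a[1]+(2 if nm[0]=='T' else -2),ds), onz("side",*b,z) if b else None)
for nm,a,b in [("slTL",g(132,285),e(232,134)),("slBL",g(135,340),e(236,180)),("slTR",g(250,322),e(332,134))]:
    print(nm,*tri(ray("scene",*a),ray("side",*b)))
print("hook corner",*tri(ray("scene",*s(434,103)),ray("side",*e(184,350))), onz("scene",*s(434,103),.05))
print("hook tip",onz("scene",*s(395,100),.05))
print("handle front top",onz("scene",*s(407,248),.063)," rear top",onz("scene",*s(382,405),.063))
print("butt",onz("scene",*s(380,428),.05),onz("side",*e(357,483),.05))
for p in [(340,475),(435,478),(388,215),(472,222)]: print("base",onz("scene",*s(*p),.005))
E
```

```text
TL [ 0.6193 -0.0513  0.194 ] [ 0.6149 -0.0546  0.1889] [ 0.6192 -0.037   0.194 ]
TR [ 0.4535 -0.125   0.194 ] [ 0.4603 -0.1258  0.1833] [ 0.452  -0.1036  0.194 ]
BR [ 0.4586 -0.1322  0.    ] [ 0.4577 -0.1228  0.0128] None
BL [ 0.6253 -0.0596  0.    ] [ 0.6151 -0.0583  0.0149] [ 0.6267 -0.0667  0.    ]
slTL [ 0.6038 -0.0652  0.1567] 0.007556704053267569
slBL [ 0.6041 -0.0703  0.1087] 0.006575289946151844
slTR [ 0.5197 -0.097   0.1569] 0.005242685351493429
hook corner [0.5851 0.1484 0.0483] 0.008322295711963404 [0.5891 0.1471 0.05  ]
hook tip [0.6058 0.1655 0.05  ]
handle front top [0.4812 0.2366 0.063 ]  rear top [0.389  0.3126 0.063 ]
butt [0.3855 0.3168 0.05  ] [0.3881 0.319  0.05  ]
base [0.4032 0.3348 0.005 ]
base [0.37   0.2929 0.005 ]
base [0.5611 0.2019 0.005 ]
base [0.5252 0.1628 0.005 ]
```

```bash
cat >> h.py <<'E'
def rel(p,yaw_x,obs=None,ref=None):
    "shift in cm of tool axes and turn about tool y, to reach TCP p with tool x at world yaw yaw_x (deg)"
    o=obs or get_obs();M=R.from_quat(o["tcp_rot"]).as_matrix();d=M.T@(np.array(p)-o["eef_pos"])*100
    yx=np.degrees(np.arctan2(M[1,0],M[0,0]));t=(-(yaw_x-yx)+180)%360-180
    return np.round(d,2),round(np.radians(t),3),"tilt",np.round(M[:,1],4),"yawx",round(yx,2)
E
python3 - <<'E'
from h import *
o=get_obs();print(rel((0.4515,0.263,0.20),-40.3,o));M=R.from_quat(o["tcp_rot"]).as_matrix();print(M)
E
```

```text
(array([ 31.56,   5.6 , -23.31]), np.float64(0.309), 'tilt', array([-4.0e-04, -1.3e-03, -1.0e+00]), 'yawx', np.float64(-22.61))
[[ 9.23125871e-01 -4.45373750e-04  3.84497629e-01]
 [-3.84497876e-01 -1.31650822e-03  9.23124938e-01]
 [ 9.50586726e-05 -9.99999034e-01 -1.38654805e-03]]
```

apply_moves([
  [[3,0.5,-2.2,0.06],[6,1,-4.4,0.12],[9,1.5,-6.6,0.18],[12,2,-8.8,0.24],[15,2.5,-11,0.31]],
])

```text
t: 0.57
eef_pos: [0.3467, 0.439, 0.2309]
tcp_rot: [0.663, -0.245, 0.245, -0.663]
force: [0.7, 0.1, -0.3]
grip_width: 0.0853
```

```bash
python3 - <<'E'
from h import *
o=get_obs();print(o["t"],o["eef_pos"],rel((0.4515,0.263,0.20),-40.3,o))
E
```

```text
0.5667 [0.34672078 0.43896318 0.23092888] (array([19.4 ,  3.1 , -6.56]), np.float64(-0.004), 'tilt', array([-1.e-04, -3.e-04, -1.e+00]), 'yawx', np.float64(-40.54))
```

apply_moves([
  [[3.8,0.6,-1.3,0],[7.6,1.2,-2.6,0],[11.4,1.8,-3.9,0],[14.5,2,-5.2,0],[16.4,2,-6.5,0]],
])

```text
t: 0.98
eef_pos: [0.4309, 0.281, 0.2107]
tcp_rot: [0.664, -0.245, 0.246, -0.663]
force: [0.1, -0.6, 0.4]
grip_width: 0.0854
```

```bash
python3 - <<'E'
from h import *
o=get_obs();print(o["t"],o["eef_pos"],o["joint_vel"].max())
p,d=snapshot("wrist");cv2.imwrite("pics/w1.png",p[:,:,::-1]);np.save("w1.npy",d)
import pickle;pickle.dump(o,open("o1.pkl","wb"))
E
```

```text
0.9833 [0.43085203 0.28097075 0.21071795] 0.4718586407408859
```

View pics/w1.png

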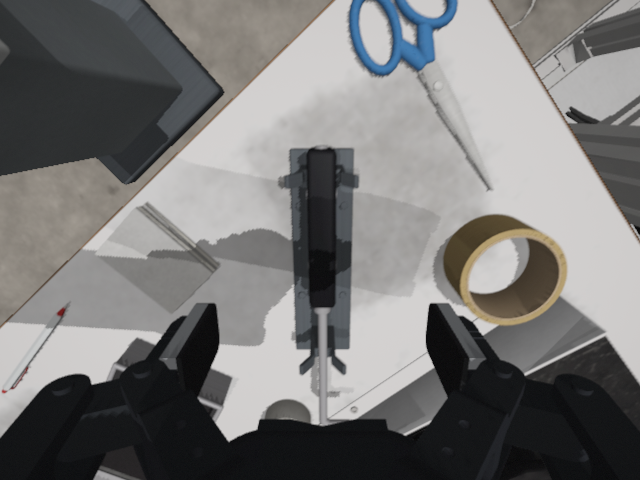

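```bash
python3 - <<'E'
from h import *
import pickle
np.set_printoptions(precision=4,suppress=True)
o=pickle.load(open("o1.pkl","rb"));im=cv2.imread("pics/w1.png");g=im.max(2)
# handle dark columns per row
for v in (180,200,230,260,290):
    r=g[v,290:355];c=np.where(r<45)[0]+290;print(v,c.min(),c.max(),len(c))
for v in (320,335,350,390,400): print(v,g[v,312:334])
for u,v,z in [(321,149,.063),(321,160,.063),(322,306,.063),(322.5,320,.054),(323.5,400,.054),(323.5,421,.05)]: print(u,v,onz("wrist",u,v,z,o))
E
```

```text
180 307 335 9
200 307 335 29
230 307 334 28
260 307 336 30
290 309 334 26
320 [ 62  61  61  60  58  69 101 131 148 158 163 165 161 151 129  97  85  86
  88  91  96  98]
335 [ 42  42  37  36  36  50  90 125 146 156 162 165 162 153 128  77  43  43
  44  44  45  47]
350 [ 44  49  68  89  98  93  95 121 142 156 162 165 162 152 129  98  85  75
  62  47  42  44]
390 [142 141 140 140 140 138 129 119 137 151 160 163 162 154 152 174 190 190
 184 182 174 182]
400 [205 205 206 207 209 207 190 148 134 150 159 162 162 154 154 183 205 209
 209 209 209 209]
321 149 [0.3867 0.3173 0.063 ]
321 160 [0.3926 0.3122 0.063 ]
322 306 [0.4836 0.2351 0.063 ]
322.5 320 [0.4981 0.2232 0.054 ]
323.5 400 [0.5643 0.1677 0.054 ]
323.5 421 [0.5865 0.1487 0.05  ]
```

```bash
python3 - <<'E'
from h import *
print(get_obs()["eef_pos"],rel((0.4500,0.2637,0.056),-40.2))
E
```

```text
[0.43164814 0.27676741 0.21080428] (array([ 2.2 , 15.49,  0.27]), np.float64(-0.012), 'tilt', array([ 0.    , -0.0045, -1.    ]), 'yawx', np.float64(-40.87))
```

apply_moves([
  [[2.2,3.5,0.3,-0.01],[2.2,7,0.3,-0.01],[2.2,10,0.3,-0.01],[2.2,11,0.3,-0.01],[2.2,11,0.3,-0.01]],
])

```text
t: 1.45
eef_pos: [0.4458, 0.2722, 0.0991]
tcp_rot: [0.666, -0.242, 0.239, -0.663]
force: [-0.9, -0.1, 0.9]
grip_width: 0.0853
```

```bash
python3 - <<'E'
from h import *
print(get_obs()["eef_pos"],rel((0.4500,0.2637,0.056),-40.2))
E
```

```text
[0.44582184 0.27221543 0.09906184] (array([ 0.87,  4.31, -0.36]), np.float64(0.007), 'tilt', array([-0.0044, -0.003 , -1.    ]), 'yawx', np.float64(-39.78))
```

apply_moves([
  [[0,0,0,0],[0,0,0,0]],
])

```text
t: 1.62
eef_pos: [0.4486, 0.274, 0.1029]
tcp_rot: [-0.664, 0.24, -0.241, 0.666]
force: [0.5, -1.3, 0.1]
grip_width: 0.0853
```

```bash
python3 - <<'E'
from h import *
print(get_obs()["eef_pos"],rel((0.4500,0.2637,0.056),-40.2))
E
```

```text
[0.4486128  0.27403947 0.10293029] (array([ 0.77,  4.69, -0.72]), np.float64(0.007), 'tilt', array([ 0.0022,  0.0016, -1.    ]), 'yawx', np.float64(-39.78))
```

apply_moves([
  [[0.77,1.5,-0.7,0.007],[0.77,3,-0.7,0.007],[0.77,3.6,-0.7,0.007],[0.77,3.6,-0.7,0.007],[0.77,3.6,-0.7,0.007]],
])

```text
t: 2.03
eef_pos: [0.4496, 0.2635, 0.0663]
tcp_rot: [-0.664, 0.243, -0.243, 0.665]
force: [-0.0, -0.5, 0.0]
grip_width: 0.0854
```

```bash
python3 - <<'E'
from h import *
print(get_obs()["eef_pos"],rel((0.4500,0.2637,0.056),-40.2))
E
```

```text
[0.44960585 0.26351919 0.06632583] (array([0.02, 1.03, 0.04]), np.float64(0.0), 'tilt', array([ 0.0011,  0.001 , -1.    ]), 'yawx', np.float64(-40.18))
```

apply_moves([
  [[0,0.7,0,0],[0,1.0,0,0],[0,1.0,0,0]],
])

```text
t: 2.28
eef_pos: [0.4489, 0.2628, 0.055]
tcp_rot: [0.664, -0.243, 0.243, -0.664]
force: [-0.2, -0.1, 0.5]
grip_width: 0.0853
```

apply_moves([
  [[0,0,0,0],[0,0,0,0],[0,0,0,0],[0,0,0,0],[0,0,0,0]],
], hand=1.5, newtons=70)

```text
t: 2.7
eef_pos: [0.4492, 0.2628, 0.0554]
tcp_rot: [-0.664, 0.243, -0.243, 0.664]
force: [0.3, 0.0, 1.7]
grip_width: 0.0257
```

apply_moves([
  [[0,0,0,0],[0,0,0,0],[0,0,0,0]],
])

```text
t: 2.95
eef_pos: [0.4494, 0.2629, 0.0556]
tcp_rot: [-0.664, 0.243, -0.243, 0.664]
force: [-0.3, 0.1, 5.3]
grip_width: 0.0216
```

```bash
python3 - <<'E'
from h import *
o=get_obs();print(o)
E
```

```text
{'t': 2.95, 'joint_positions': array([-0.69273781,  0.6375931 ,  0.09820178,  1.9973059 , -0.11952116,
        0.51140628,  0.35967371]), 'joint_vel': array([ 8.26798989e-04, -5.08454766e-04,  2.93745993e-04,  1.46055571e-03,
       -2.18520602e-03, -2.44306512e-03, -2.93443285e-05]), 'joint_efforts': array([ 1.12130537e-01, -4.93647230e+01,  2.83152983e+00, -1.37016767e+01,
       -1.64343783e-02, -1.95417241e-01, -5.29612962e-02]), 'eef_pos': array([0.44937612, 0.26291043, 0.05561765]), 'tcp_rot': array([-0.66384537,  0.24289572, -0.24315951,  0.66421716]), 'force': array([-0.29880783,  0.11791822,  5.26433169]), 'wrist_torque': array([-0.03591178,  0.14171823,  0.04024848]), 'grip_width': 0.021569183333190915}
```

apply_moves([
  [[0,-1,0,0],[0,-3,0,0],[0,-6,0,0],[0,-9,0,0],[0,-12,0,0]],
])

```text
t: 3.37
eef_pos: [0.4485, 0.2622, 0.1767]
tcp_rot: [0.664, -0.243, 0.243, -0.664]
force: [0.3, 0.7, -1.8]
grip_width: 0.0209
```

apply_moves([
  [[0,0,0,0],[0,0,0,0],[0,0,0,0]],
])

```text
t: 3.62
eef_pos: [0.4484, 0.2623, 0.1749]
tcp_rot: [0.664, -0.243, 0.243, -0.664]
force: [-0.6, -0.4, -2.2]
grip_width: 0.0211
```

```bash
python3 - <<'E'
from h import *
o=get_obs();print(o)
for n in ["scene","side","wrist"]:
    p,d=snapshot(n);cv2.imwrite(f"pics/{n}2.png",p[:,:,::-1]);np.save(f"{n}2.npy",d)
E
```

```text
{'t': 3.6167, 'joint_positions': array([-0.72726127,  0.42946318,  0.13950062,  1.95621475, -0.08399363,
        0.76247431,  0.32965109]), 'joint_vel': array([ 0.00215515,  0.02592939, -0.00271187,  0.01182583,  0.00037709,
       -0.00132757, -0.000575  ]), 'joint_efforts': array([ 2.59693223e-02, -4.85972714e+01,  2.69035153e+00, -2.16504657e+01,
        1.68579124e-02, -3.78489238e-02, -3.76760916e-03]), 'eef_pos': array([0.44844837, 0.26234934, 0.17485458]), 'tcp_rot': array([ 0.66433603, -0.24328201,  0.24279738, -0.66371751]), 'force': array([-0.56448817, -0.42392663, -2.23604979]), 'wrist_torque': array([-0.02196651,  0.02163272, -0.01885761]), 'grip_width': 0.021131177468198474}
```

View pics/wrist2.png

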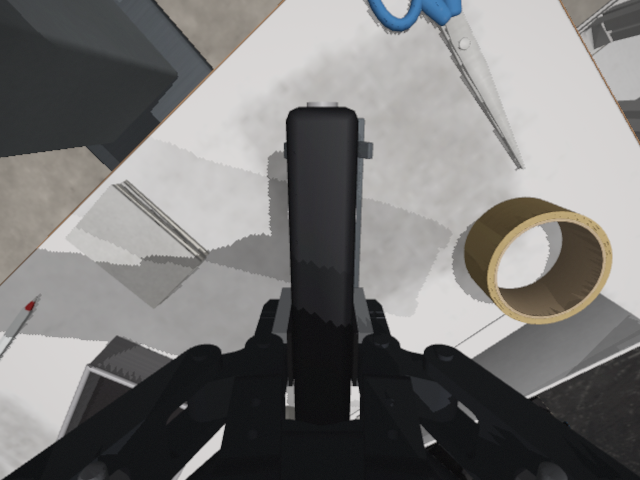

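View pics/scene2.png

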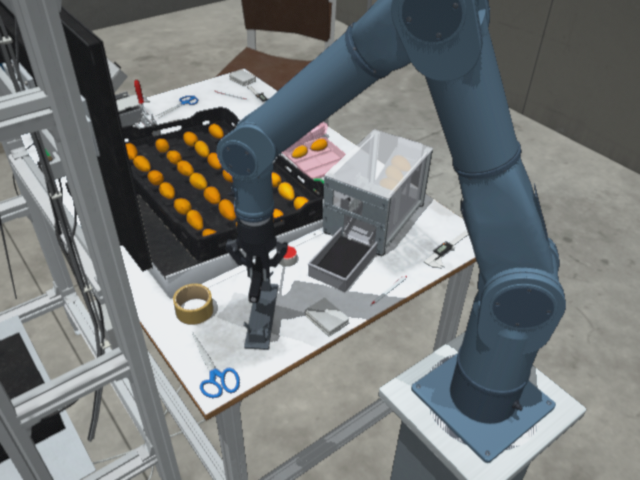

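```bash
python3 - <<'E'
import cv2
a=cv2.imread("pics/side2.png");cv2.imwrite("pics/d2.png",cv2.resize(a[140:290,270:420],None,fx=4,fy=4,interpolation=cv2.INTER_CUBIC))
a=cv2.imread("pics/scene2.png");cv2.imwrite("pics/s2.png",cv2.resize(a[120:270,310:460],None,fx=4,fy=4,interpolation=cv2.INTER_CUBIC))
E
```

```text
(no output)
```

View pics/d2.png

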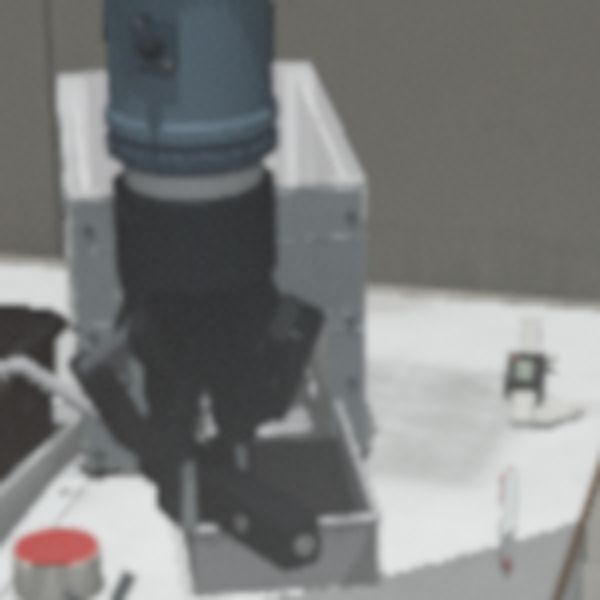

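View pics/s2.png

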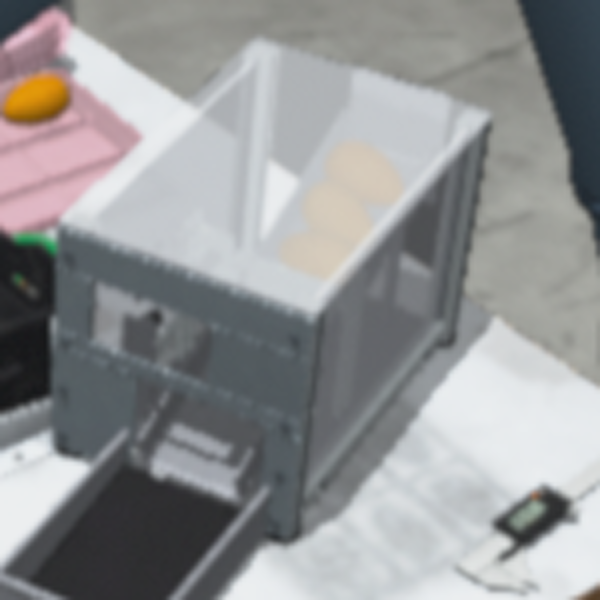

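```bash
python3 - <<'E'
from h import *
np.set_printoptions(precision=4,suppress=True)
def fit(n,D,rects):
    P=[dep(n,u,v,D) for (u0,v0,u1,v1) in rects for u in range(u0,u1) for v in range(v0,v1)]
    P=np.array(P);k=np.ones(len(P),bool)
    for _ in range(4):
        c=P[k].mean(0);w=np.linalg.svd(P[k]-c)[2][2] if k.sum()<3000 else np.linalg.eigh(np.cov((P[k]-c).T))[1][:,0]
        r=(P-c)@w;k=abs(r)<max(.003,2*r[k].std())
    if w[1]<0:w=-w
    return c,w,r[k].std(),len(P)
s=np.load("scene2.npy");d0=np.load("side0.npy")
f=lambda x:(310+x[0]/4,120+x[1]/4)
# scene rects in s2 coordinates
cs,ws,rs,ns=fit("scene",s,[(327,180,332,205),(362,200,385,212),(327,210,340,228),(378,198,387,245)])
print("scene plane",cs,ws,rs,ns)
cd,wd,rd,nd=fit("side",d0,[(291,193,350,198),(292,225,312,250),(338,200,355,215)])
print("side plane",cd,wd,rd,nd)
def hit(n,u,v,c,w):
    o,d=ray(n,u,v);return o+d*((c-o)@w)/(d@w)
for nm,p in [("slTL",(92,288)),("slBL",(95,342)),("slTR",(213,328)),("slBR",(208,385)),("frTL",(58,228)),("frTR",(325,312)),("frBR",(298,540)),("frBL",(57,450))]:
    print(nm,hit("scene",*f(p),cs,ws),hit("scene",*f(p),cd,wd))
e=lambda x,y:(210+x/2.66,150+y/2.66)
for p in [(232,134),(236,180),(332,134),(331,182),(207,108),(402,97)]: print("side",hit("side",*e(*p),cd,wd))
E
```

```text
scene plane [ 0.5209 -0.096   0.1215] [-0.3701  0.9289 -0.0128] 0.002163221616696537 1058
side plane [ 0.552  -0.0702  0.1035] [-0.6749  0.111  -0.7295] 0.017832459638093632 1050
slTL [ 0.6    -0.064   0.1526] [-0.3518  0.7203  1.0601]
slBL [ 0.5968 -0.0659  0.1097] [-0.3281  0.7004  1.0351]
slTR [ 0.5177 -0.0968  0.1566] [-0.297   0.6661  1.0012]
slBR [ 0.5184 -0.0972  0.1099] [-0.5025  0.8584  1.2205]
frTL [ 0.6244 -0.0538  0.1901] [-0.3613  0.7286  1.0701]
frTR [ 0.4485 -0.1238  0.1999] [-0.193   0.5481  0.887 ]
frBR [ 0.4498 -0.1258  0.0099] [-0.3896  0.754   1.1001]
frBL [ 0.6223 -0.0572  0.0033] [-0.4506  0.7998  1.1635]
side [0.2017 1.0746 0.6019]
side [0.2412 0.9621 0.5482]
side [0.2912 0.7105 0.4637]
side [-0.7438  4.3781  1.9796]
side [0.1871 1.1219 0.6226]
side [0.4016 0.1149 0.2708]
```

apply_moves([
  [[0,-4,0,0],[0,-8,0,0.05],[0,-12,0,0.1],[0,-16,0,0.16],[0,-17,0,0.22]],
])

```text
t: 4.18
eef_pos: [0.4512, 0.2638, 0.3507]
tcp_rot: [-0.63, 0.314, -0.317, 0.635]
force: [1.4, -0.5, -1.3]
grip_width: 0.0211
```

```bash
python3 - <<'E'
from h import *
print(get_obs()["eef_pos"],rel((0.547,-.150,0.34),-67))
E
```

```text
[0.45116312 0.26379038 0.35067527] (array([ 38.82,   0.94, -17.25]), np.float64(0.244), 'tilt', array([ 0.0062,  0.0046, -1.    ]), 'yawx', np.float64(-53.0))
```

apply_moves([
  [[3.6,0,-1.6,0.04],[7.2,0,-3.2,0.08],[10.8,0,-4.8,0.12],[14.4,0,-6.4,0.16],[18,0,-8,0.2]],
])

```text
t: 4.6
eef_pos: [0.4938, 0.0691, 0.3443]
tcp_rot: [0.599, -0.377, 0.376, -0.598]
force: [0.8, 0.5, -1.5]
grip_width: 0.0209
```

```bash
python3 - <<'E'
from h import *
print(get_obs()["eef_pos"],rel((0.547,-.150,0.34),-67))
E
```

```text
[0.49376952 0.06906892 0.34432985] (array([22.05,  0.44, -4.68]), np.float64(0.046), 'tilt', array([-1.7e-03, -7.0e-04, -1.0e+00]), 'yawx', np.float64(-64.37))
```

apply_moves([
  [[4,0,-0.9,0.02],[8,0,-1.8,0.04],[12,0,-2.7,0.045],[16,0,-3.6,0.045],[19,0,-4.2,0.045]],
])

```text
t: 5.02
eef_pos: [0.5383, -0.1224, 0.3443]
tcp_rot: [0.59, -0.391, 0.39, -0.589]
force: [0.0, 0.7, -2.4]
grip_width: 0.0213
```

apply_moves([
  [[1,0,0,0],[1.5,0,0,0],[1.5,0,0,0],[1.5,0,0,0],[1.5,0,0,0]],
])

```text
t: 5.43
eef_pos: [0.5447, -0.1301, 0.3449]
tcp_rot: [-0.591, 0.389, -0.388, 0.591]
force: [0.4, 0.0, -2.9]
grip_width: 0.0208
```

```bash
python3 - <<'E'
from h import *
import pickle
o=get_obs();print(o["eef_pos"],o["joint_vel"],rel((0.547,-.150,0.34),-67,o))
p,d=snapshot("wrist");cv2.imwrite("pics/w3.png",p[:,:,::-1]);np.save("w3.npy",d);pickle.dump(o,open("o3.pkl","wb"))
E
```

```text
[ 0.54465852 -0.13005111  0.34487824] [-0.00447875 -0.00575354  0.00468176 -0.00140911  0.00259153 -0.00050937
  0.00147631] (array([ 1.93,  0.49, -0.57]), np.float64(0.005), 'tilt', array([-9.0e-04,  1.1e-03, -1.0e+00]), 'yawx', np.float64(-66.69))
```

View pics/w3.png

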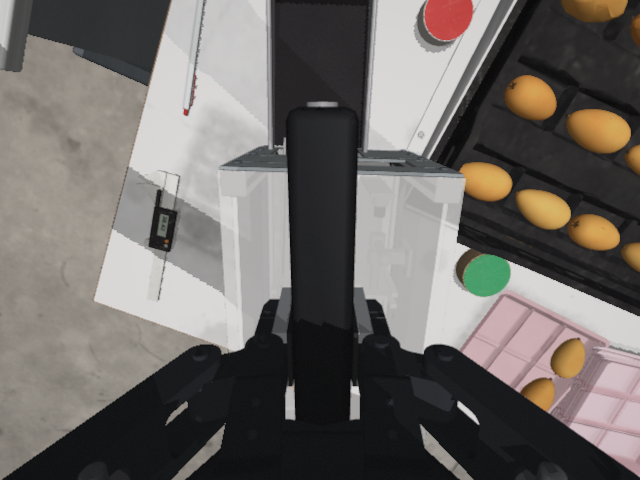

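```bash
python3 - <<'E'
import cv2,numpy as np
a=cv2.imread("pics/w3.png");c=a[140:320,345:475].astype(float)
c=np.clip((c-120)*2,0,255).astype(np.uint8)
cv2.imwrite("pics/w3c.png",cv2.resize(c,None,fx=3.3,fy=3.3,interpolation=cv2.INTER_CUBIC))
b=a[135:200,210:480];cv2.imwrite("pics/w3d.png",cv2.resize(b,None,fx=2.9,fy=2.9,interpolation=cv2.INTER_CUBIC))
E
```

```text
(no output)
```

View pics/w3c.png

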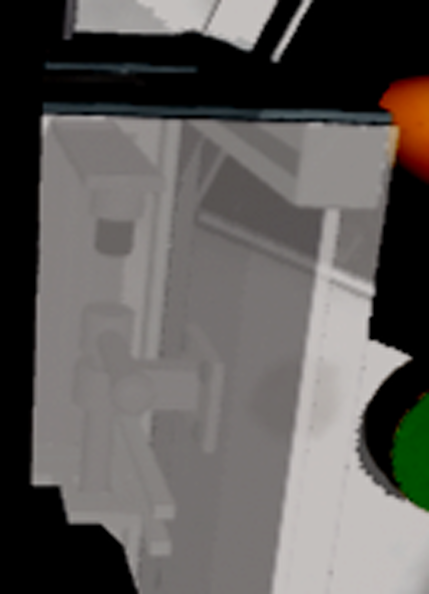

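View pics/w3d.png

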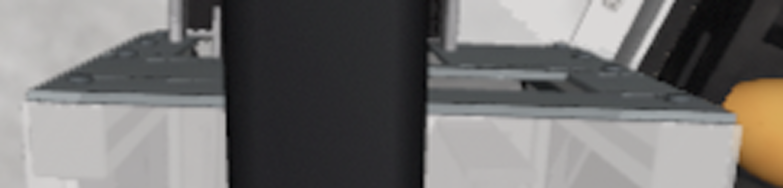

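```bash
python3 - <<'E'
from h import *
import pickle
np.set_printoptions(precision=4,suppress=True)
o=pickle.load(open("o3.pkl","rb"))
a=cv2.cvtColor(cv2.imread("pics/w3.png"),cv2.COLOR_BGR2GRAY).astype(float)
P=[]
for u in list(range(226,282,4))+list(range(366,460,4)):
    col=a[158:186,u];g=np.diff(col);k=g.argmax();P.append((u,158.5+k))
P=np.array(P);print(P.T)
m=np.polyfit(P[:,0],P[:,1],1)
for _ in range(3):
    r=abs(np.polyval(m,P[:,0])-P[:,1]);k=r<1.5;m=np.polyfit(P[k,0],P[k,1],1)
print(m,k.sum())
L=onz("wrist",219.5,np.polyval(m,219.5),.194,o);Rr=onz("wrist",464,np.polyval(m,464),.194,o)
print("edge",L,Rr,np.linalg.norm(L-Rr),"yaw +x",np.degrees(np.arctan2(*( (L-Rr)[[1,0]])))) 
for z in (.147,.15,.155): print("cap",z,onz("wrist",385.3,258.2,z,o))
E
```

```text
[[226.  230.  234.  238.  242.  246.  250.  254.  258.  262.  266.  270.
  274.  278.  366.  370.  374.  378.  382.  386.  390.  394.  398.  402.
  406.  410.  414.  418.  422.  426.  430.  434.  438.  442.  446.  450.
  454.  458. ]
 [165.5 166.5 166.5 170.5 170.5 170.5 166.5 166.5 166.5 171.5 167.5 171.5
  167.5 167.5 174.5 174.5 174.5 158.5 158.5 158.5 158.5 171.5 175.5 171.5
  171.5 171.5 171.5 159.5 172.5 172.5 172.5 172.5 172.5 172.5 172.5 173.5
  173.5 173.5]]
[  0.0321 158.6241] 24
edge [ 0.4569 -0.1187  0.194 ] [ 0.6252 -0.0524  0.194 ] 0.18086160411538513 yaw +x -158.5083058293156
cap 0.147 [ 0.6174 -0.1502  0.147 ]
cap 0.15 [ 0.6164 -0.1493  0.15  ]
cap 0.155 [ 0.6147 -0.1478  0.155 ]
```

```bash
cat >> h.py <<'E'
G=np.array([.5232,-.0926]);YG=-68.5;gx=np.array([np.cos(np.radians(YG)),np.sin(np.radians(YG))]);gy=np.array([-gx[1],gx[0]])
def gw(x,y,z): return np.append(G+x*gx+y*gy,z)
def gpose(o=None):
    "hook bend axis in guard frame (mm), assuming hook origin = TCP"
    o=o or get_obs();M=R.from_quat(o["tcp_rot"]).as_matrix();b=o["eef_pos"]+M@np.array([.179,.0056,0]);d=b[:2]-G
    f=o["force"];return "bend gx %.1f gy %.1f z %.1f"%(1e3*d@gx,1e3*d@gy,1e3*b[2]),"F gx %.2f gy %.2f z %.2f"%(f[:2]@gx,f[:2]@gy,f[2]),"t %.2f"%o["t"]
E
python3 - <<'E'
from h import *
print(gw(-.209,.022,.1426),gpose(),rel(gw(-.209,.022,.30),-68.5))
E
```

```text
[0.46707043 0.1099203  0.1426    ] ('bend gx 221.7 gy 11.9 z 339.3', 'F gx -0.69 gy -0.49 z -1.36', 't 5.48') (array([-25.12,   4.53,   2.37]), np.float64(0.032), 'tilt', array([-5.e-04,  1.e-03, -1.e+00]), 'yawx', np.float64(-66.69))
```

apply_moves([
  [[-4,0,0.4,0.01],[-8,0,0.8,0.02],[-12,0,1.2,0.03],[-16,0,1.6,0.03],[-20,0,2,0.03]],
])

```text
t: 5.9
eef_pos: [0.4831, 0.0623, 0.3455]
tcp_rot: [-0.584, 0.398, -0.398, 0.585]
force: [1.1, 0.2, -1.9]
grip_width: 0.0211
```

apply_moves([
  [[-3.5,1,0.2,0],[-5,4,0.3,0],[-5,8,0.3,0],[-5,8,0.3,0],[-5,8,0.3,0]],
])

```text
t: 6.32
eef_pos: [0.4675, 0.1074, 0.2646]
tcp_rot: [0.586, -0.399, 0.397, -0.583]
force: [-0.0, -0.5, -0.5]
grip_width: 0.021
```

```bash
python3 - <<'E'
from h import *
print(gpose(),rel(gw(-.209,.022,.1426),-68.5))
E
```

```text
('bend gx -27.5 gy 21.5 z 259.1', 'F gx 0.50 gy -0.21 z -0.46', 't 6.32') (array([-0.25, 12.2 ,  0.1 ]), np.float64(0.0), 'tilt', array([-0.0036, -0.0016, -1.    ]), 'yawx', np.float64(-68.49))
```

apply_moves([
  [[-0.2,3.5,0.1,0],[-0.2,7,0.1,0],[-0.2,10.5,0.1,0],[-0.2,12,0.1,0],[-0.2,12,0.1,0]],
])

```text
t: 6.73
eef_pos: [0.4689, 0.1089, 0.1445]
tcp_rot: [0.585, -0.399, 0.398, -0.583]
force: [-0.5, 0.5, -1.3]
grip_width: 0.0211
```

apply_moves([
  [[0,0,0,0],[0,0,0,0],[0,0,0,0]],
])

```text
t: 6.98
eef_pos: [0.4711, 0.1098, 0.1476]
tcp_rot: [-0.583, 0.398, -0.399, 0.585]
force: [0.5, 0.0, -2.3]
grip_width: 0.021
```

```bash
python3 - <<'E'
from h import *
o=get_obs();print(gpose(o),rel(gw(-.209,.022,.1426),-68.5,o))
for n in ["scene","side"]:
    p,d=snapshot(n);c=p[140:290,270:420] if n=="side" else p[120:320,230:430];cv2.imwrite(f"pics/{n}4.png",cv2.resize(c[:,:,::-1],None,fx=3.6 if n=="side" else 3,fy=3.6 if n=="side" else 3,interpolation=cv2.INTER_CUBIC))
E
```

```text
('bend gx -28.4 gy 25.5 z 142.0', 'F gx 0.13 gy 0.46 z -2.30', 't 6.98') (array([-0.16,  0.49, -0.37]), np.float64(-0.002), 'tilt', array([ 0.0041,  0.0016, -1.    ]), 'yawx', np.float64(-68.59))
```

View pics/scene4.png

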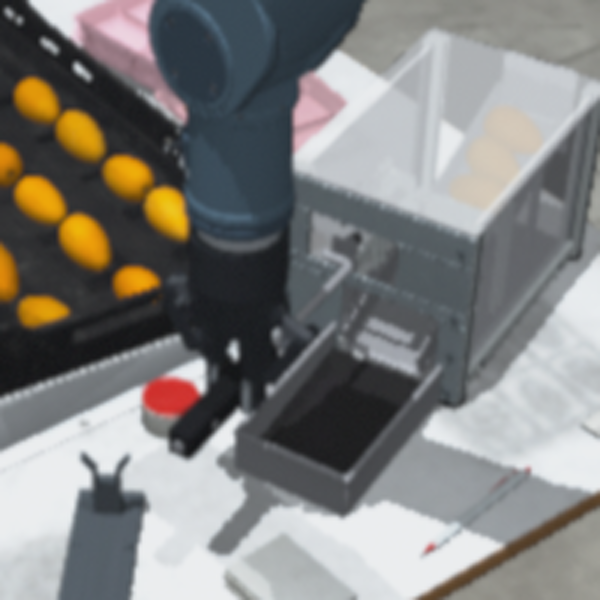

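View pics/side4.png

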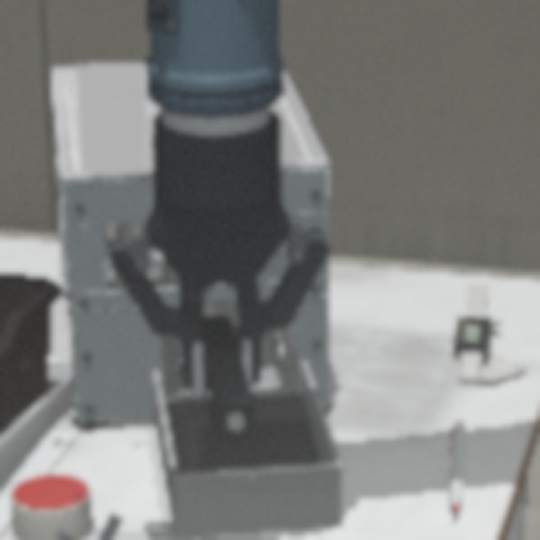

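```bash
python3 - <<'E'
from h import *
o=get_obs();M=R.from_quat(o["tcp_rot"]).as_matrix();b=o["eef_pos"]+M@np.array([.179,.0056,0]);t=o["eef_pos"]+M@np.array([.179,.0056,.025])
f=lambda p:((proj("scene",p)-[230,120])*3).round(1)
print("corner",f(b),"tip",f(t),"post cap",f(gw(.085,.066,.15)),"post base",f(gw(.085,.066,.112)),"slot",[f(gw(0,y,z)) for y,z in((-.004,.108),(-.004,.158),(.085,.158),(.085,.108))])
print(rel(gw(-.075,.022,.1426),-68.5,o), gpose())
E
```

```text
corner [348.7 266.6] tip [323.1 256.7] post cap [371.7 177.4] post base [369.3 211.9] slot [array([392.3, 291.1]), array([396.1, 244.8]), array([305.2, 210.7]), array([303.3, 256.7])]
(array([13.26,  0.43, -0.29]), np.float64(-0.001), 'tilt', array([ 0.0029,  0.0012, -1.    ]), 'yawx', np.float64(-68.58)) ('bend gx -28.6 gy 24.8 z 141.3', 'F gx 0.43 gy 0.05 z -1.92', 't 7.08')
```

apply_moves([
  [[0,0.4,-0.3,0],[1.5,0.4,-0.3,0],[3,0.4,-0.3,0],[4.5,0.4,-0.3,0],[6,0.4,-0.3,0]],
])

```text
t: 7.5
eef_pos: [0.4884, 0.0519, 0.1414]
tcp_rot: [-0.584, 0.398, -0.398, 0.584]
force: [0.7, 0.0, -1.2]
grip_width: 0.0209
```

```bash
python3 - <<'E'
from h import *
print(gpose(),rel(gw(-.075,.022,.1426),-68.5))
E
```

```text
('bend gx 31.8 gy 20.4 z 135.8', 'F gx 0.20 gy 0.62 z -1.17', 't 7.50') (array([ 7.22, -0.12,  0.15]), np.float64(-0.001), 'tilt', array([ 2.e-04,  2.e-04, -1.e+00]), 'yawx', np.float64(-68.55))
```

apply_moves([
  [[1.5,-0.1,0.1,0],[3,-0.1,0.1,0],[4.5,-0.1,0.1,0],[6,-0.1,0.1,0],[6.9,-0.1,0.1,0]],
])

```text
t: 7.92
eef_pos: [0.5148, -0.0132, 0.1425]
tcp_rot: [0.584, -0.398, 0.399, -0.584]
force: [0.7, -0.6, -1.8]
grip_width: 0.0213
```

apply_moves([
  [[0,0,0,0],[0,0,0,0],[0,0,0,0]],
])

```text
t: 8.17
eef_pos: [0.5141, -0.0103, 0.1422]
tcp_rot: [-0.584, 0.398, -0.398, 0.585]
force: [0.4, -0.9, -1.3]
grip_width: 0.0207
```

```bash
python3 - <<'E'
from h import *
o=get_obs();print(gpose(o),rel(gw(-.074,.049,.1426),-68.5,o))
p,d=snapshot("scene");c=p[140:260,300:450];cv2.imwrite("pics/s5.png",cv2.resize(c[:,:,::-1],None,fx=5,fy=5,interpolation=cv2.INTER_CUBIC))
E
```

```text
('bend gx 99.1 gy 21.6 z 136.4', 'F gx 0.96 gy 0.03 z -1.33', 't 8.17') (array([ 0.59, -0.04,  2.73]), np.float64(-0.0), 'tilt', array([-6.e-04,  7.e-04, -1.e+00]), 'yawx', np.float64(-68.51))
```

View pics/s5.png

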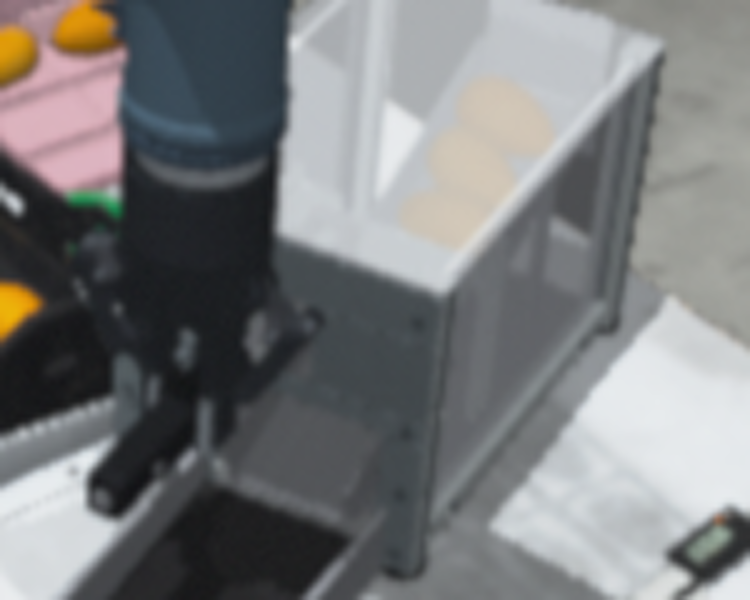

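apply_moves([
  [[0.5,0,0,0],[0.6,0,0.7,0],[0.6,0,1.4,0],[0.6,0,2.1,0],[0.6,0,2.7,0]],
])

```text
t: 8.63
eef_pos: [0.543, -0.0064, 0.1424]
tcp_rot: [-0.584, 0.398, -0.398, 0.585]
force: [-0.1, -0.2, -0.9]
grip_width: 0.0211
```

apply_moves([
  [[0,0,0,0],[0,0,0,0],[0,0,0,0]],
])

```text
t: 8.88
eef_pos: [0.5415, -0.0072, 0.1421]
tcp_rot: [0.584, -0.398, 0.398, -0.584]
force: [-0.3, 0.1, -2.0]
grip_width: 0.0209
```

```bash
python3 - <<'E'
from h import *
o=get_obs();print(gpose(o),rel(gw(-.074,.049,.1426),-68.5,o))
E
```

```text
('bend gx 106.2 gy 48.1 z 136.5', 'F gx -0.24 gy -0.24 z -1.97', 't 8.88') (array([-0.12, -0.05,  0.07]), np.float64(-0.001), 'tilt', array([-6.e-04, -1.e-04, -1.e+00]), 'yawx', np.float64(-68.57))
```

apply_moves([
  [[-0.2,0,0,0],[-0.5,0,0,0],[-0.8,0,0,0],[-0.8,0,0,0]],
])

```text
t: 9.22
eef_pos: [0.5384, 0.0013, 0.1423]
tcp_rot: [-0.584, 0.398, -0.398, 0.585]
force: [0.6, 0.3, -1.3]
grip_width: 0.0212
```

apply_moves([
  [[-0.1,0,0,0],[-0.2,0,0,0],[-0.3,0,0,0],[-0.3,0,0,0]],
])

```text
t: 9.55
eef_pos: [0.5377, 0.0033, 0.1423]
tcp_rot: [-0.584, 0.398, -0.398, 0.584]
force: [0.1, -0.7, -0.1]
grip_width: 0.0209
```

apply_moves([
  [[-0.1,0,0,0],[-0.2,0,0,0],[-0.2,0,0,0]],
])

```text
t: 9.8
eef_pos: [0.5372, 0.0046, 0.1423]
tcp_rot: [0.584, -0.398, 0.399, -0.584]
force: [0.4, -1.7, -1.3]
grip_width: 0.0213
```

```bash
python3 - <<'E'
from h import *
print(gpose())
E
```

```text
('bend gx 93.7 gy 48.4 z 136.9', 'F gx 1.76 gy -0.30 z -1.33', 't 9.80')
```

apply_moves([
  [[-0.1,0,0,0],[-0.2,0,0,0],[-0.2,0,0,0]],
])

```text
t: 10.05
eef_pos: [0.5368, 0.0057, 0.1425]
tcp_rot: [0.584, -0.398, 0.399, -0.584]
force: [2.5, -4.2, -2.8]
grip_width: 0.021
```

apply_moves([
  [[-0.1,0,0,0],[-0.2,0,0,0],[-0.2,0,0,0]],
])

```text
t: 10.3
eef_pos: [0.5361, 0.0077, 0.1425]
tcp_rot: [0.584, -0.398, 0.399, -0.584]
force: [2.3, -3.6, -2.2]
grip_width: 0.021
```

```bash
python3 - <<'E'
from h import *
print(gpose())
E
```

```text
('bend gx 90.4 gy 48.3 z 137.1', 'F gx 4.23 gy 0.85 z -2.20', 't 10.30')
```

apply_moves([
  [[-0.1,0,0,0],[-0.2,0,0,0],[-0.3,0,0,0],[-0.4,0,0,0],[-0.4,0,0,0]],
])

```text
t: 10.72
eef_pos: [0.5346, 0.0114, 0.1424]
tcp_rot: [0.584, -0.398, 0.399, -0.584]
force: [2.5, -3.7, -1.9]
grip_width: 0.0209
```

apply_moves([
  [[-0.1,0,0,0],[-0.2,0,0,0],[-0.2,0,0,0]],
])

```text
t: 10.97
eef_pos: [0.5338, 0.0134, 0.1425]
tcp_rot: [0.584, -0.398, 0.399, -0.584]
force: [1.8, -4.8, -1.9]
grip_width: 0.0212
```

```bash
python3 - <<'E'
from h import *
print(gpose())
p,d=snapshot("scene");c=p[140:200,370:440];cv2.imwrite("pics/s6.png",p[:,:,::-1]);cv2.imwrite("pics/s6c.png",cv2.resize(c[:,:,::-1],None,fx=5,fy=5,interpolation=cv2.INTER_CUBIC))
E
```

```text
('bend gx 84.3 gy 48.4 z 137.1', 'F gx 5.11 gy -0.03 z -1.93', 't 10.97')
```

View pics/s6c.png

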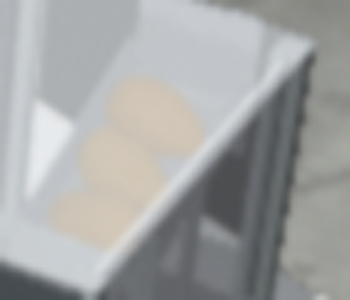

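```bash
cat > chk.py <<'E'
from h import *
p,d=snapshot("scene");r=cv2.imread("pics/s6.png")[:,:,::-1].astype(float)
x=abs(p[145:195,375:430].astype(float)-r[145:195,375:430]);print("diff %.2f max %.0f"%(x.mean(),x.max()),gpose());cv2.imwrite("pics/last.png",p[:,:,::-1])
E
python3 chk.py
```

```text
diff 0.34 max 2 ('bend gx 84.3 gy 48.4 z 137.1', 'F gx 5.39 gy 0.91 z -1.72', 't 11.07')
```

apply_moves([
  [[-0.1,0,0,0],[-0.2,0,0,0],[-0.2,0,0,0],[-0.2,0,0,0]],
])

```text
t: 11.4
eef_pos: [0.533, 0.0154, 0.1424]
tcp_rot: [0.584, -0.398, 0.399, -0.584]
force: [1.6, -4.9, -2.4]
grip_width: 0.0211
```

```bash
python3 chk.py
```

```text
diff 0.33 max 2 ('bend gx 82.1 gy 48.3 z 137.0', 'F gx 4.56 gy 0.09 z -2.90', 't 11.45')
```

apply_moves([
  [[-0.1,0,0,0],[-0.2,0,0,0],[-0.2,0,0,0],[-0.2,0,0,0]],
])

```text
t: 11.78
eef_pos: [0.5322, 0.0175, 0.1424]
tcp_rot: [0.584, -0.398, 0.399, -0.584]
force: [1.9, -4.1, -2.2]
grip_width: 0.0211
```

```bash
python3 chk.py
```

```text
diff 0.37 max 5 ('bend gx 79.8 gy 48.4 z 136.9', 'F gx 4.99 gy 0.79 z -2.14', 't 11.83')
```

apply_moves([
  [[-0.1,0,0,0],[-0.18,0,0,0],[-0.18,0,0,0],[-0.18,0,0,0]],
])

```text
t: 12.17
eef_pos: [0.5312, 0.0198, 0.1423]
tcp_rot: [-0.584, 0.398, -0.398, 0.584]
force: [0.7, -2.9, -1.1]
grip_width: 0.0211
```

```bash
python3 chk.py
```

```text
diff 1.92 max 28 ('bend gx 77.4 gy 48.4 z 136.7', 'F gx 3.86 gy -0.55 z -1.12', 't 12.22')
```

Force dropped and the fruit picture changed; wait and look.

apply_moves([
  [[0,0,0,0],[0,0,0,0],[0,0,0,0]],
])

```text
t: 12.47
eef_pos: [0.5312, 0.0197, 0.1423]
tcp_rot: [0.584, -0.398, 0.398, -0.584]
force: [0.3, -3.0, -1.3]
grip_width: 0.0211
```

```bash
python3 chk.py; python3 - <<'E'
import cv2
a=cv2.imread("pics/last.png");cv2.imwrite("pics/l1.png",cv2.resize(a[120:280,290:450],None,fx=3.7,fy=3.7,interpolation=cv2.INTER_CUBIC))
E
```

```text
diff 2.98 max 23 ('bend gx 77.4 gy 48.5 z 136.7', 'F gx 3.88 gy 0.04 z -0.66', 't 12.52')
```

View pics/l1.png

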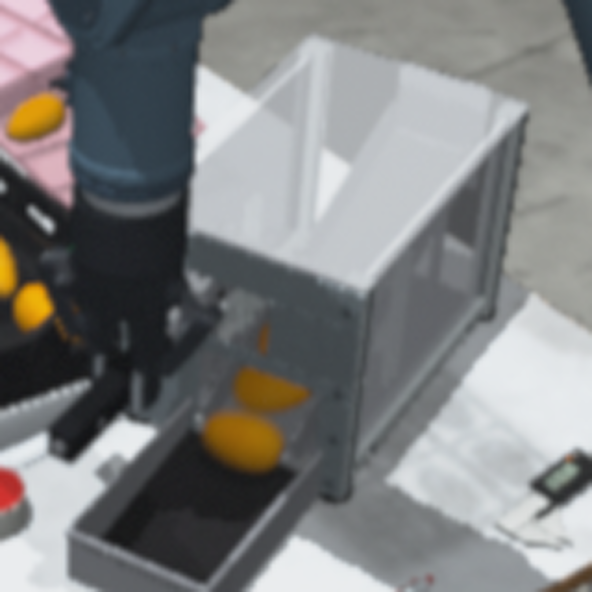

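apply_moves([
  [[0,0,0,0],[0,0,0,0],[0,0,0,0],[0,0,0,0],[0,0,0,0]],
])

```text
t: 12.93
eef_pos: [0.5313, 0.0197, 0.1423]
tcp_rot: [-0.584, 0.398, -0.398, 0.584]
force: [1.5, -2.9, -1.3]
grip_width: 0.0213
```

apply_moves([
  [[0,0,0,0],[0,0,0,0],[0,0,0,0],[0,0,0,0],[0,0,0,0]],
])

```text
t: 13.35
eef_pos: [0.5313, 0.0198, 0.1423]
tcp_rot: [-0.584, 0.398, -0.398, 0.584]
force: [1.0, -3.8, -1.2]
grip_width: 0.0215
```

```bash
python3 chk.py; python3 - <<'E'
import cv2
a=cv2.imread("pics/last.png");cv2.imwrite("pics/l2.png",cv2.resize(a[120:280,290:450],None,fx=3.7,fy=3.7,interpolation=cv2.INTER_CUBIC))
E
```

```text
diff 2.98 max 23 ('bend gx 77.4 gy 48.5 z 136.7', 'F gx 3.09 gy 0.30 z -0.26', 't 13.40')
```

View pics/l2.png

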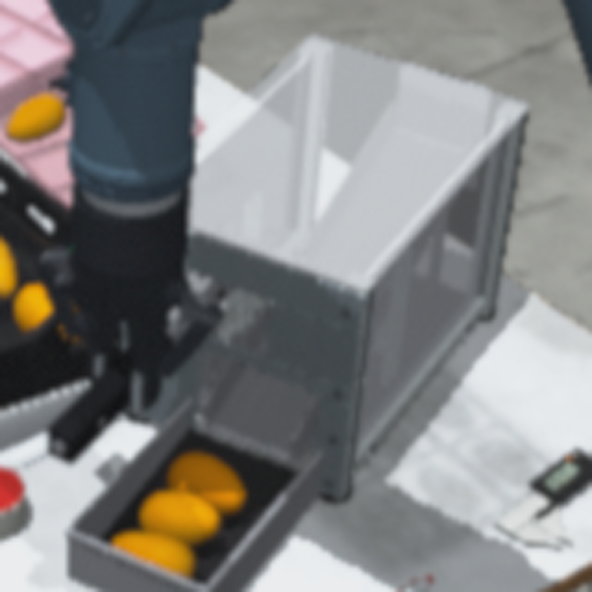

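apply_moves([
  [[0.4,0,0,0],[0.8,0,0,0],[1.2,0,0,0],[1.2,0,0,0],[1.2,0,0,0]],
])

```text
t: 13.82
eef_pos: [0.5356, 0.0084, 0.1422]
tcp_rot: [0.584, -0.399, 0.398, -0.584]
force: [0.2, -0.3, -2.3]
grip_width: 0.0209
```

apply_moves([
  [[0,0,-0.7,0],[0,0,-1.4,0],[0,0,-2.1,0],[0,0,-2.8,0],[0,0,-2.8,0]],
])

```text
t: 14.23
eef_pos: [0.5075, -0.0026, 0.1421]
tcp_rot: [0.584, -0.399, 0.398, -0.584]
force: [-1.0, -0.7, -1.7]
grip_width: 0.021
```

```bash
python3 -c "
from h import *
print(gpose())"
```

```text
('bend gx 89.5 gy 18.0 z 136.4', 'F gx 0.32 gy -1.15 z -1.69', 't 14.23')
```

apply_moves([
  [[-2,0,0.2,0],[-4.5,0,0.2,0],[-7,0,0.2,0],[-9.5,0,0.2,0],[-12,0,0.2,0]],
])

```text
t: 14.65
eef_pos: [0.4672, 0.1118, 0.1425]
tcp_rot: [-0.584, 0.398, -0.398, 0.584]
force: [1.0, 0.6, -1.3]
grip_width: 0.0205
```

apply_moves([
  [[-2,0,0,0],[-3,0,0,0],[-3,-1,0,0],[-3,-3,0,0],[-3,-5,0,0]],
])

```text
t: 15.07
eef_pos: [0.4568, 0.1369, 0.1932]
tcp_rot: [0.585, -0.399, 0.399, -0.583]
force: [1.1, 0.2, -0.7]
grip_width: 0.021
```

```bash
python3 -c "
from h import *
print(gpose(),rel((.4494,.2629,.20),-40.2))"
```

```text
('bend gx -58.9 gy 21.8 z 187.8', 'F gx 0.19 gy 1.12 z -0.72', 't 15.07') (array([-12. ,  -0.7,   3.9]), np.float64(-0.497), 'tilt', array([-7.0e-04, -1.5e-03, -1.0e+00]), 'yawx', np.float64(-68.65))
```

apply_moves([
  [[-2.5,-0.5,0.8,-0.1],[-5,-1,1.6,-0.2],[-7.5,-1,2.4,-0.3],[-10,-1,3.2,-0.4],[-12,-1,3.9,-0.5]],
])

```text
t: 15.48
eef_pos: [0.4501, 0.2651, 0.2034]
tcp_rot: [-0.665, 0.24, -0.241, 0.665]
force: [-0.3, 0.4, -2.2]
grip_width: 0.0211
```

apply_moves([
  [[0,0,0,0],[0,0,0,0],[0,0,0,0]],
])

```text
t: 15.73
eef_pos: [0.45, 0.2626, 0.2027]
tcp_rot: [0.664, -0.242, 0.243, -0.664]
force: [0.6, 0.3, -1.0]
grip_width: 0.0208
```

```bash
python3 - <<'E'
from h import *
import pickle
o=get_obs();print(rel((.4494,.2629,.0556),-40.2,o))
p,d=snapshot("wrist");cv2.imwrite("pics/w7.png",p[:,:,::-1]);pickle.dump(o,open("o7.pkl","wb"))
E
```

```text
(array([-8.000e-02,  1.471e+01, -1.000e-02]), np.float64(0.001), 'tilt', array([ 6.0e-04, -1.1e-03, -1.0e+00]), 'yawx', np.float64(-40.12))
```

View pics/w7.png

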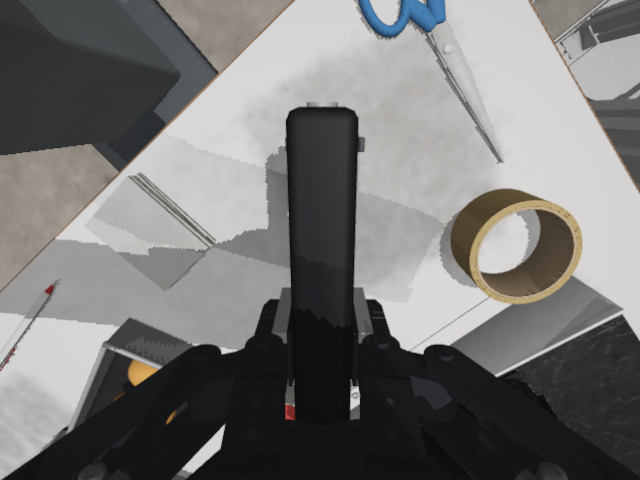

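apply_moves([
  [[-0.1,3,0,0],[-0.1,6,0,0],[-0.1,8,0,0],[-0.1,9.5,0,0],[-0.1,10,0,0]],
])

```text
t: 16.2
eef_pos: [0.4476, 0.2628, 0.1003]
tcp_rot: [0.666, -0.243, 0.242, -0.663]
force: [0.1, -0.6, -2.0]
grip_width: 0.0212
```

apply_moves([
  [[0,0,0,0],[0,0,0,0],[0,0,0,0]],
])

```text
t: 16.45
eef_pos: [0.4493, 0.2652, 0.1035]
tcp_rot: [-0.664, 0.241, -0.242, 0.665]
force: [0.0, 0.2, -1.4]
grip_width: 0.021
```

```bash
python3 - <<'E'
from h import *
o=get_obs();print(rel((.4494,.2629,.0556),-40.2,o))
E
```

```text
(array([ 0.15,  4.79, -0.18]), np.float64(0.004), 'tilt', array([ 1.8e-03,  9.0e-04, -1.0e+00]), 'yawx', np.float64(-39.97))
```

apply_moves([
  [[0.15,0.8,-0.18,0.004],[0.15,1.6,-0.18,0.004],[0.15,2.3,-0.18,0.004],[0.15,2.8,-0.18,0.004],[0.15,2.8,-0.18,0.004]],
])

```text
t: 16.87
eef_pos: [0.4475, 0.2625, 0.0729]
tcp_rot: [0.665, -0.243, 0.242, -0.663]
force: [-0.2, -0.4, -2.3]
grip_width: 0.0212
```

```bash
python3 - <<'E'
from h import *
o=get_obs();print(rel((.4494,.2629,.0556),-40.2,o),o["force"])
E
```

```text
(array([0.12, 1.73, 0.16]), np.float64(0.001), 'tilt', array([-0.0019, -0.0013, -1.    ]), 'yawx', np.float64(-40.14)) [-0.15687967 -0.4344924  -2.30548652]
```

apply_moves([
  [[0,0,0,0],[0,0,0,0]],
])

```text
t: 17.03
eef_pos: [0.4484, 0.263, 0.0743]
tcp_rot: [-0.664, 0.243, -0.243, 0.664]
force: [0.4, 0.6, -1.4]
grip_width: 0.0211
```

```bash
python3 - <<'E'
from h import *
o=get_obs();print(rel((.4494,.2629,.0556),-40.2,o),o["force"])
E
```

```text
(array([0.08, 1.87, 0.05]), np.float64(0.001), 'tilt', array([ 1.e-04,  0.e+00, -1.e+00]), 'yawx', np.float64(-40.15)) [ 0.41570932  0.55627904 -1.39139862]
```

apply_moves([
  [[0.05,0.4,0.05,0],[0.05,0.8,0.05,0],[0.05,1.2,0.05,0],[0.05,1.5,0.05,0],[0.05,1.5,0.05,0]],
])

```text
t: 17.45
eef_pos: [0.4485, 0.2627, 0.0585]
tcp_rot: [0.665, -0.243, 0.242, -0.664]
force: [0.2, 0.6, -1.6]
grip_width: 0.0207
```

apply_moves([
  [[0,0.15,0,0],[0,0.3,0,0],[0,0.3,0,0]],
])

```text
t: 17.7
eef_pos: [0.449, 0.2629, 0.0561]
tcp_rot: [0.664, -0.243, 0.243, -0.664]
force: [-0.7, -0.4, -2.0]
grip_width: 0.021
```

```bash
python3 - <<'E'
from h import *
o=get_obs();print(rel((.4494,.2629,.0556),-40.2,o),o["force"])
for n in ["side","scene"]:
    p,d=snapshot(n);c=p[230:370,250:400] if n=="side" else p[230:370,190:340];cv2.imwrite(f"pics/{n}8.png",cv2.resize(c[:,:,::-1],None,fx=4,fy=4,interpolation=cv2.INTER_CUBIC))
E
```

```text
(array([0.03, 0.05, 0.03]), np.float64(0.001), 'tilt', array([-2.e-04, -2.e-04, -1.e+00]), 'yawx', np.float64(-40.15)) [-0.74001698 -0.39585962 -1.97876142]
```

View pics/scene8.png

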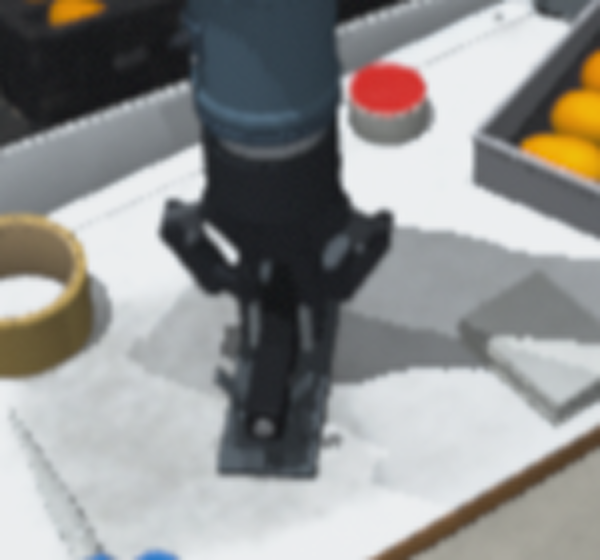

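View pics/side8.png

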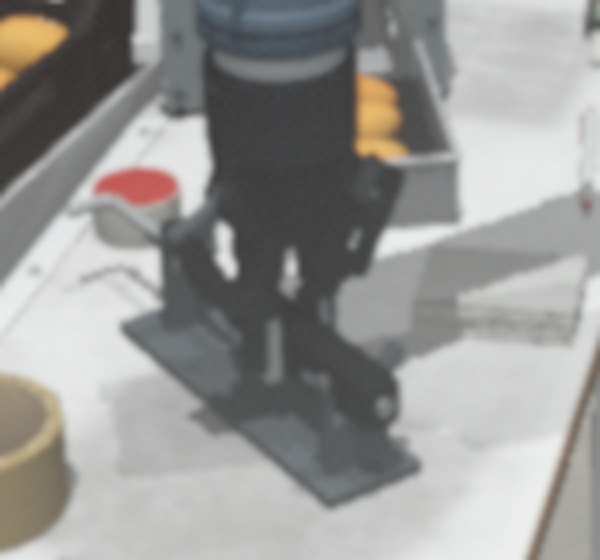

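apply_moves([
  [[0,0.08,0,0],[0,0.08,0,0]],
])

```text
t: 17.97
eef_pos: [0.4492, 0.263, 0.0557]
tcp_rot: [-0.664, 0.243, -0.243, 0.664]
force: [-0.9, 0.9, -0.2]
grip_width: 0.0206
```

apply_moves([
  [[0,0,0,0],[0,0,0,0],[0,0,0,0],[0,0,0,0],[0,0,0,0]],
], hand=8.5)

```text
t: 18.38
eef_pos: [0.4491, 0.263, 0.0555]
tcp_rot: [-0.664, 0.243, -0.243, 0.664]
force: [0.7, 0.8, -0.1]
grip_width: 0.0799
```

apply_moves([
  [[0,0,0,0],[0,0,0,0],[0,0,0,0],[0,0,0,0],[0,0,0,0]],
])

```text
t: 18.8
eef_pos: [0.4491, 0.2629, 0.0555]
tcp_rot: [0.664, -0.243, 0.243, -0.664]
force: [1.0, -0.7, 0.1]
grip_width: 0.0849
```

apply_moves([
  [[0,-1.5,0,0],[0,-4,0,0],[0,-8,0,0],[0,-12,0,0],[0,-16,0,0]],
])

```text
t: 19.22
eef_pos: [0.4486, 0.2625, 0.2171]
tcp_rot: [0.664, -0.243, 0.243, -0.664]
force: [1.1, -0.0, -0.8]
grip_width: 0.0852
```

apply_moves([
  [[-3,0,2,0],[-6,-1,4,0],[-10,-2,6,0],[-10,-2,6,0],[-10,-2,6,0]],
])

```text
t: 19.63
eef_pos: [0.4094, 0.3768, 0.236]
tcp_rot: [-0.664, 0.241, -0.24, 0.666]
force: [0.3, -0.7, -0.4]
grip_width: 0.0848
```

```bash
python3 - <<'E'
from h import *
import pickle
o=get_obs();print(o["t"],o["eef_pos"])
for n in ["scene","wrist"]:
    p,d=snapshot(n);cv2.imwrite(f"pics/{n}9.png",p[:,:,::-1])
a=cv2.imread("pics/scene9.png");cv2.imwrite("pics/f9.png",cv2.resize(a[170:350,160:400],None,fx=3.3,fy=3.3,interpolation=cv2.INTER_CUBIC))
a0=cv2.imread("pics/scene0.png")
for n,(y0,y1,x0,x1) in dict(cards=(296,340,300,352),sticker=(240,268,274,302),tape=(280,330,170,218)).items():
    print(n,abs(a[y0:y1,x0:x1].astype(float)-a0[y0:y1,x0:x1]).mean())
E
```

```text
19.6333 [0.40942305 0.37683058 0.23602328]
cards 49.96037296037296
sticker 0.47831632653061223
tape 3.70125
```

View pics/f9.png

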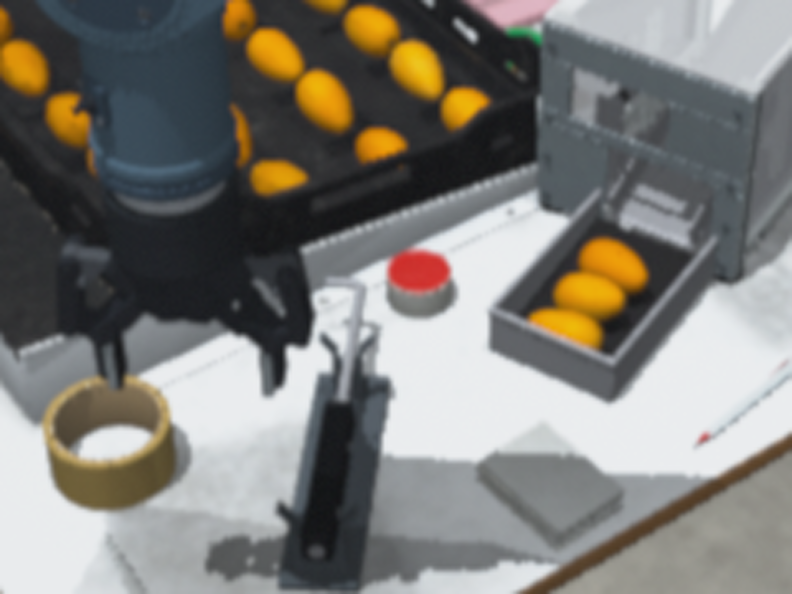

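View pics/wrist9.png

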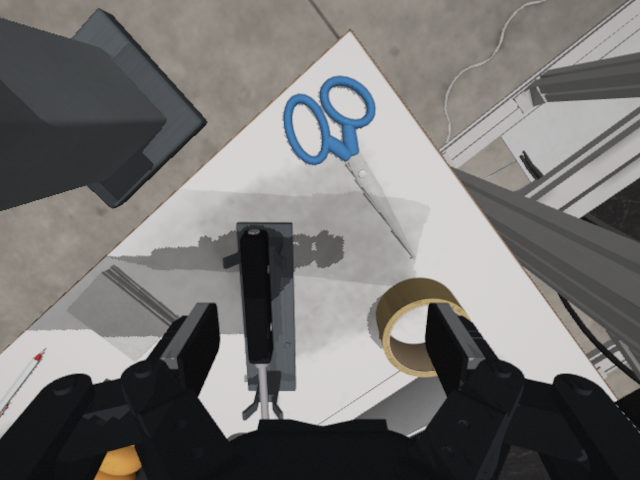

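```bash
python3 -c "
from workcell import *
print(hand_in())"
```

```text
the job is handed in; nothing more can be done
None
```

The job is done and handed in at about 20 s of the 61 s allowed. All three loquats are in the catch pan, the bolt is drawn and the hook is back on its rest.

- **Bolt:** I put the hook through the slot and behind the post, then drew it in steps of about 2 mm. After each step past the first 9 mm I checked the force and a camera picture. The pull read about 4 to 5 N throughout. After about 16 mm of travel the force fell to about 4 N and the fruit started to roll, so I stopped short of the buffer.
- **Unhooking:** The hook came off the post without any noticeable force. I did not look at the bolt again afterwards, but nothing touched it after that.
- **Last checks:** The final pictures show the three loquats in the pan and the hook in both saddles. Its butt end was within 1 pixel of where it started.
- **Other items:** The sticker roll's picture is unchanged. The tape's patch differs slightly where the gripper was in view. The cards' patch differed a lot (about 50 grey levels), which I put down to the arm's shadow, because by eye they sit where they were. I did not measure the positions of the cards or the tape again.

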